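Hold a film spool up to the light

TASK

Lift the loose cap off the screwed-down canister by its knob and set it down, without dropping it, standing upright on the bare worktop clear of the canister. Then draw the empty film spool up out of the canister by its spindle, tip it about 45 degrees over so that the light falls on its flanges, and keep it raised like that, steady, with its foot at least 15 cm above the worktop and touching nothing but the gripper; finish while still holding it. Leave the plain canister, the dish, the eyecup and the filter ring where they are.

Things in the scene. Friction and masses are not known exactly. Their poses are not given: they have to be found in the camera images.
- canister: Fixed grey aluminium canister, the spool's holder, 88 mm across, screwed to the worktop by a flange 112 mm across, 4 mm thick. Shoulder at 60 mm height; a neck 76 mm across rises to the mouth at 70 mm. Round bore 64 mm wide, floor at 8 mm. Origin: centre of underside. Stands left or right in the work area, the plain canister on the other side.
- cap: Loose aluminium cap, an inverted cup 88 mm across, 58 mm high (inside 81 mm wide, 53 mm deep) with a knob on top, about 140 g. It stands on the canister's shoulder around the neck and hides the spool; only its weight holds it. Lift it 65 mm or more straight up to clear the spindle. Origin: centre of its open lower rim, z up to the knob.
- cap_knob (a point): The grip point of the cap's black knob, on the cap's axis 81 mm above its lower rim (23 mm above the cap's flat top). The knob is a round button 22 mm across from 66 to 94 mm above the lower rim, on a thinner 14 mm stem.
- spool: Empty film spool standing loose and upright in the bore (3 mm play, foot at 8 mm height), about 90 g. Two flanges 58 mm across, 3 mm thick, undersides at 0 and 45 mm; black core; round steel spindle 16 mm across, its end 100 mm above the foot, so 38 mm above the mouth. Origin: centre of the foot (underside of the lower flange), z along the spindle.
- spool_grip (a point): Place to grip the spool's spindle: on its axis, 87 mm above the foot (25 mm above the canister's mouth while it stands there).
- plain_can: Bystander: closed grey aluminium canister without a knob, 92 mm across at its flat top, 118 mm high, loose, 500 g. Origin: centre of its underside.
- dish: Bystander: white porcelain lens dish, a shallow bowl 110 mm across and 28 mm high, loose, beyond the canisters. Origin: centre of its underside.
- eyecup: Bystander: black rubber eyecup, a flared ring 52 mm across and 30 mm high, loose, beyond the canisters. Origin: centre of its underside.
- filter_ring: Bystander: blue anodised filter ring 72 mm across and 8 mm high, lying loose beyond the canisters, between dish and eyecup. Origin: centre of its underside.
Mind the look-alikes: they are no part of the job. What is shaped like the cap but red is not meant.

How it is judged:
On the way, in this order (a step that is already met when the one before it is completed fails the run):
1. the cap stands upright on the worktop, clear of the canister, let go and at rest (height (world z) of cap below 0.012 m and angle between cap's own z axis and vertical below 0.15 rad and horizontal distance between cap and canister above 0.098 m and linear speed of cap below 0.05 m/s and contact force between cap and the fingers below 0.1 N), for 0.2 s.
2. the gripper has drawn the spool's foot out above the canister's mouth (height (world z) of spool above 0.075 m and contact force between spool and the fingers above 0.5 N), for 0.1 s.
At the end, for the whole second after the job is handed in: Cap upright (0.15 rad) on the worktop, 98 mm or more from the canister's axis, let go. Spool gripped and still (0.04 m/s, 0.3 rad/s), foot centre 145 mm or more up, spindle 0.5 to 1.07 rad from vertical, touching neither canisters nor cap. Bystanders upright, within 40 mm of their starts (all of step 1 and height (world z) of spool above 0.145 m and angle between spool's own z axis and vertical between 0.5 and 1.07 rad and contact force between spool and the fingers above 0.5 N and contact force between spool and canister below 0.1 N and contact force between spool and plain_can below 0.1 N and contact force between spool and cap below 0.1 N and linear speed of spool below 0.04 m/s and angular speed of spool below 0.3 rad/s and distance of each of plain_can, dish, eyecup, filter_ring from where it was at the start of the episode below 0.04 m and angle between each of plain_can, dish, eyecup, filter_ring's own z axis and vertical below 0.2 rad); the arm keeps its last pose, push and grip.
It fails at once if the cap is dropped (falls freely faster than 0.5 m/s) (linear speed of cap above 0.5 m/s and contact force between cap and the fingers below 0.05 N).
It fails at once if a bystander is pushed more than 40 mm or tipped over (distance of any of plain_can, dish, eyecup, filter_ring from where it was at the start of the episode above 0.04 m or angle between any of plain_can, dish, eyecup, filter_ring's own z axis and vertical above 0.5 rad).
It also fails if it takes over 54 s, if anything falls off the work surface, if the arm or the gripper's body presses on something with over 40 N, if the wrist force passes 120 N, or if a joint passes its speed limit or range.

ROBOT

A 7-joint arm with a two-finger parallel gripper is mounted at the origin on the work surface. World frame = base frame: x ahead of the robot, y to its left, z up, the work surface at z = 0. Lengths are in m, angles in rad, forces in N, time in s.
With the tool pointing down it reaches from about 0.425 to 0.925 m from the base axis. Payload 6.8 kg.
Tool frame: the origin (TCP) lies midway between the tips of the shut fingers; the grasp point (between the pads) lies 19 mm behind it; z points along the fingers, y is the line along which they close (so a half turn about z gives the same grasp; the last joint's range is limited). The gripper opens to 85 mm and grips with 20 to 120 N. Pads are 22 mm wide; open, the fingers measure 114 mm over their backs; the gripper's body (76 mm by 85 mm) begins 54 mm behind the grasp point. The pads swing forward as they close: fully open they stand 13 mm farther back than shut.
Start: joints at [1.105, 0.477, 0.022, 1.555, -0.011, 1.109, -0.083], TCP at [0.236, -0.632, 0.231] pointing down, gripper open.
Joint ranges: [-2.96, 2.96], [-0.34, 2.1], [-1.41, 1.46], [0.24, 2.44], [-1.37, 4.51], [0.17, 1.92], [-2.96, 2.96]. Speed limits (rad/s): [2.39, 2.39, 3.14, 3.14, 3.14, 3.14, 3.14].

INTERFACE

Orientations are given as a rotation vector (axis times angle).
In Python, from bench import r gives the robot as it stands. The module is installed in compiled form; this text tells all that it offers.
- The arm moves only by the tool apply_moves, never from a script. Its argument "rows" is a list of rows, each a list of 6 numbers: the shift along the tool's x, y, z scaled (see below), then the turn, a rotation vector about the tool's x, y, z scaled (see below). A call has 1 to 5 rows; each row is the pose to reach, as a shift and turn from the pose commanded when the call began, along the tool's axes at that moment; what a row does not reach only later rows make up. The controller multiplies each number of a shift by 0.25 m and each number of a turn by 90 degrees. A row lasts 1/8 s, in which the tool goes at most 62.5 mm and 10.7 degrees, less where a joint would pass 70% of its speed; a pose out of reach is approached as far as the arm can. A call with a number of a shift or a turn outside -1 to 1 is refused whole. A call with a gripper value outside its range is refused whole. "claw" is the opening, from 0 (shut) to 1 (fully open), set as the call begins (left out, the last holds). The fingers move at their own pace and stop on an object; "newtons" is the grip in N (left out, the last holds). Time passes only in rows, so rows that repeat a pose let the fingers close. It gives the time, the measured TCP pose, the force, the opening and the grip force at its end, in the units of the state.
- r.get_obs(): the state, without advancing time (a new reading comes with each control period).
- r.grab_frame(name): name is "scene" or "top" or "wrist"; returns a dict with "pixels" (420x560x3 uint8, red, green, blue), "intrinsics" (3x3 intrinsics, pixels), "eye" and "attitude" of the camera in the world. Camera axes: x right, y up, looking along -z (the intrinsics and any distortion apply to the point x, -y, -z); pixel columns grow to the right and rows downward; lengths in m; the calibration is good to about 2 mm. A picture is of the moment at which its call begins. There is no depth.
- r.hand_in(): hands the job in; it is judged then, once.
Trained networks look in a picture, given as the dict that the camera call returned (one of the last four; its "shot" number tells which), for a name from the list of things; names that differ only in an ending like _2 or _b are one class to them, and where a whole thing is asked for, a point or a joint stands for the part that bears it (a point fixed in the world has none). Each returns a list of dicts, best first, with "conf" (0 to 1); they miss things now and then, are a little off and sometimes report something else, mostly with a low value. They report only what shows in the picture. A call takes as long as a camera call. They do not tell look-alikes from the thing itself.
- r.search_frame(picture, thing): "rect" ([left, top, width, height] in pixels, round what is visible of it).
- r.outline_of(picture, thing): "pixels" (420x560 bool, what is visible of it) and "rect" ([left, top, width, height] in pixels, round what is visible of it).
- r.landmark_of(picture, thing): "point" ([column, row] in pixels: a listed point, or the origin of a listed thing).
The state is a dict: "clock": time; "joints": joint angles; "qvel": joint speeds; "tau": joint torques, N m; "tcp_pos": TCP position; "orientation": TCP orientation; "contact_force": force on the tool from outside, world axes, zero at the start; "moment": the same for the moment, N m; "grip_width": finger opening in m; "gripper_force": force on a finger pad.
Only numpy, scipy, OpenCV 4.12 (cv2) and the standard library are available. Lean on these libraries where they do the work, as an engineer would, in place of code of your own. Each camera call takes 0.05 s, during which the arm holds its last target. There are 200 camera calls.

## Working session

There is one attempt and no reset: what is moved stays moved. The work goes in short steps, Python scripts to look and compute and a tool call to move; the robot and the scene stay as the last step left them, time stands still between calls to the robot, and variables do not carry over. Pictures are saved under pics/ and viewed, at most 10 in all, crops included, and the job is handed in when it is done.

Besides the shell and the picture viewer there is one more tool, called in YAML: its name, and indented under it one key for each argument. apply_moves: Moves the arm, as the interface text tells. Its arguments: {"type":"object","properties":{"rows":{"type":"array","items":{"type":"array","items":{"type":"number"}}},"claw":{"type":"number"},"newtons":{"type":"number"}},"required":["rows"]}

```bash
mkdir -p pics
cat > h.py <<'E'
import numpy as np, cv2
from scipy.spatial.transform import Rotation as R
from bench import r
def att(f):
    a=np.array(f["attitude"],float)
    return a if a.shape==(3,3) else (R.from_rotvec(a).as_matrix() if a.size==3 else R.from_quat(a).as_matrix())
def ray(f,p):
    K=np.array(f["intrinsics"]);d=np.linalg.inv(K)@[p[0],p[1],1]
    d=att(f)@np.array([d[0],-d[1],-d[2]]);return np.array(f["eye"]),d/np.linalg.norm(d)
def atz(f,p,z):
    e,d=ray(f,p);return e+d*(z-e[2])/d[2]
def tri(L):
    A=np.zeros((3,3));b=np.zeros(3)
    for e,d in L:
        M=np.eye(3)-np.outer(d,d);A+=M;b+=M@e
    x=np.linalg.solve(A,b);return x,[np.linalg.norm((np.eye(3)-np.outer(d,d))@(x-e)) for e,d in L]
def save(f,n): cv2.imwrite("pics/"+n,f["pixels"][:,:,::-1])
def tool(): # pose
    o=r.get_obs();return np.array(o["tcp_pos"]),R.from_rotvec(o["orientation"])
def cmd(target,Rt=None):
    p,q=tool();s=q.inv().apply(np.array(target)-p)/0.25
    t=(q.inv()*Rt).as_rotvec()/(np.pi/2) if Rt is not None else np.zeros(3)
    print("cmd",s.round(3),t.round(3))
E
python3 - <<'E'
from h import *
print(r.get_obs())
for n in ["scene","top"]:
    f=r.grab_frame(n);save(f,n+"1.png");print(n,f["eye"],f["attitude"],f["intrinsics"],[k for k in f])
    for t in ["cap","cap_knob","canister","plain_can","dish","eyecup","filter_ring"]:
        print(t,[(np.round(x["point"]),round(x["conf"],2),atz(f,x["point"],0.141 if t=="cap_knob" else .06 if t=="cap" else 0).round(3)) for x in r.landmark_of(f,t)[:3]])
E
```

```text
{'clock': 0.0, 'joints': array([ 1.1049221 ,  0.47781695,  0.02233832,  1.55647205, -0.01149586,
        1.10927691, -0.08314507]), 'qvel': array([-2.95372496e-04,  1.51904125e-03, -1.43916252e-03,  1.12270420e-03,
       -1.40216960e-03,  2.25500121e-05,  8.42742085e-04]), 'tau': array([-6.25768171e-04, -5.96458375e+01,  1.60806119e+00, -2.81199181e+01,
        1.23652289e-02,  9.38644807e-03, -9.59252901e-06]), 'tcp_pos': array([ 0.23615436, -0.63170409,  0.23030569]), 'orientation': array([-3.08970909e+00, -5.58648442e-01,  7.31784640e-04]), 'contact_force': array([0.5765878 , 0.41540092, 0.85122527]), 'moment': array([0.03971983, 0.04046631, 0.03029421]), 'gripper_force': 0.0, 'grip_width': 0.08520644624915334}
scene [1.01267411 0.51885801 0.92275158] [0.27029972 0.92037492 2.37908229] [[543.62893274   0.         290.83437032]
 [  0.         543.62893274 210.22653526]
 [  0.           0.           1.        ]] ['pixels', 'intrinsics', 'eye', 'attitude', 'shot']
cap [(array([247., 157.]), 0.89, array([ 0.565, -0.322,  0.06 ])), (array([288., 178.]), 0.79, array([ 0.527, -0.208,  0
[... 843 characters left out ...]
rray([ 0.537, -0.214,  0.06 ])), (array([409., 249.]), 0.59, array([ 0.53 , -0.356,  0.06 ]))]
cap_knob [(array([347., 248.]), 0.72, array([ 0.532, -0.201,  0.141])), (array([424., 249.]), 0.6, array([ 0.527, -0.362,  0.141]))]
canister [(array([340., 245.]), 0.75, array([ 0.543, -0.207,  0.   ])), (array([345., 248.]), 0.48, array([ 0.536, -0.219,  0.   ]))]
plain_can [(array([146., 251.]), 0.86, array([0.535, 0.255, 0.   ]))]
dish [(array([177., 170.]), 0.86, array([0.728, 0.183, 0.   ]))]
eyecup [(array([322., 165.]), 0.85, array([ 0.738, -0.17 ,  0.   ]))]
filter_ring [(array([246., 184.]), 0.47, array([0.692, 0.015, 0.   ])), (array([351., 247.]), 0.27, array([ 0.538, -0.235,  0.   ]))]
```

View pics/scene1.png

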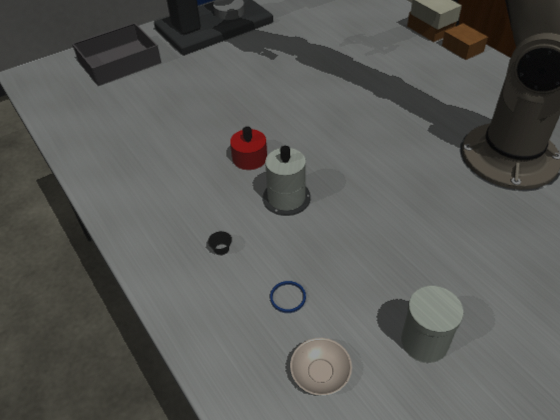

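View pics/top1.png

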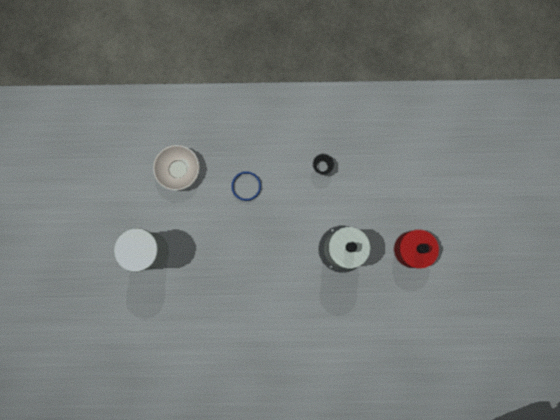

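Run:
```python
from h import *
L=[]
for n in ["scene","top"]:
    f=r.grab_frame(n)
    xs=r.landmark_of(f,"cap_knob"); L.append([ray(f,x["point"]) for x in xs[:2]])
    print([x["point"] for x in xs], [ (x["rect"],x["conf"]) for x in r.search_frame(f,"cap_knob")])
for a in L[0]:
    for b in L[1]: print(tri([a,b]))
```

```text
[[286.9, 150.0], [246.6, 129.8]] [([226.9, 123.5, 39.9, 47.8], 0.71), ([262.6, 147.5, 41.8, 46.6], 0.57)]
[[353.1, 248.1], [422.9, 247.7]] [([394.9, 229.3, 43.9, 40.8], 0.88), ([326.4, 227.3, 43.9, 43.3], 0.72)]
(array([ 0.52817743, -0.2123727 ,  0.14334305]), [np.float64(0.0033314243013241045), np.float64(0.0033314243013241227)])
(array([ 0.49537435, -0.34739633,  0.04991807]), [np.float64(0.053919394555195295), np.float64(0.05391939455519507)])
(array([ 0.56302229, -0.22801128,  0.20167185]), [np.float64(0.04076215326532404), np.float64(0.040762153265323994)])
(array([ 0.5299403 , -0.37593006,  0.090338  ]), [np.float64(0.0009748454505628567), np.float64(0.0009748454505629141)])
```

The scene shows the grey cap on its canister at about (286,180) with its knob at (286,151). The red decoy is at (248,150), the plain can at (430,322), the ring at (288,296), and the eyecup at (220,242). The top view agrees, and the space around y≈-0.04 is free for setting the cap down.

Run:
```python
from h import *
p,q=tool();print(q.as_matrix().round(3))
cmd([.528,-.212,.25],R.from_euler('z',48,degrees=True)*q)
cmd((p+np.array([.528,-.212,.25]))/2)
```

```text
[[ 0.937  0.35   0.   ]
 [ 0.35  -0.937 -0.   ]
 [ 0.     0.    -1.   ]]
cmd [ 1.681 -1.166 -0.075] [ 0.     0.    -0.533]
cmd [ 0.841 -0.583 -0.037] [0. 0. 0.]
```

apply_moves:
  rows:
    - [0.2,-0.14,-0.04,0,0,-0.1]
    - [0.4,-0.28,-0.04,0,0,-0.2]
    - [0.6,-0.42,-0.05,0,0,-0.3]
    - [0.8,-0.56,-0.06,0,0,-0.4]
    - [1.0,-0.7,-0.06,0,0,-0.5]
  claw: 1

```text
clock: 1.72
tcp_pos: [0.4103, -0.3793, 0.2469]
orientation: [2.637, 1.705, 0.0]
contact_force: [0.6, -0.3, -0.3]
grip_width: 0.0855
gripper_force: 0.0
```

Run:
```python
from h import *
p,q=tool();m=q.as_matrix();print(p,m.round(3))
cmd([.528,-.212,.25],R.from_euler('x',180,degrees=True)*R.from_euler('z',67.5-0,degrees=True))
```

```text
[ 0.41034932 -0.37928266  0.24689156] [[ 0.41   0.912  0.001]
 [ 0.912 -0.41  -0.001]
 [-0.001  0.001 -1.   ]]
cmd [ 0.803  0.155 -0.013] [ 1.000e-03 -1.000e-03  1.481e+00]
```

apply_moves:
  rows:
    - [0.22,0.04,-0.01,0,0,0]
    - [0.44,0.08,-0.01,0,0,0]
    - [0.66,0.12,-0.01,0,0,0]
    - [0.803,0.155,-0.012,0,0,0]
    - [0.803,0.155,-0.012,0,0,0]

```text
clock: 2.35
tcp_pos: [0.5298, -0.2105, 0.2496]
orientation: [-2.637, -1.707, -0.003]
contact_force: [-0.1, 0.1, -0.1]
grip_width: 0.0854
gripper_force: 0.0
```

Run:
```python
from h import *
p,q=tool();print(p)
L=[]
for n in ["wrist","scene","top"]:
    f=r.grab_frame(n); save(f,n+"2.png")
    xs=r.landmark_of(f,"cap_knob")[:3]
    print(n,np.round(f["eye"],3),[(x["point"],x["conf"],atz(f,x["point"],.141).round(4)) for x in xs])
    print([(x["point"],x["conf"],atz(f,x["point"],.06).round(4)) for x in r.landmark_of(f,"cap")[:3]])
    print([(x["rect"],x["conf"]) for x in r.search_frame(f,"cap")])
```

```text
[ 0.52984284 -0.21047261  0.24956776]
wrist [ 0.559 -0.146  0.392] [([270.8, 202.0], 0.97, array([ 0.5337, -0.2094,  0.141 ])), ([336.0, 331.7], 0.57, array([ 0.5377, -0.3307,  0.141 ]))]
[([319.5, 294.1], 0.94, array([ 0.5315, -0.3411,  0.06  ])), ([267.3, 177.8], 0.85, array([ 0.5322, -0.2069,  0.06  ]))]
[([214.8, 134.9, 111.1, 110.8], 0.92), ([286.2, 261.8, 87.9, 92.8], 0.61)]
scene [1.013 0.519 0.923] [([284.6, 150.2], 0.94, array([ 0.5288, -0.2144,  0.141 ])), ([242.4, 131.3], 0.78, array([ 0.5691, -0.3218,  0.141 ]))]
[([244.4, 155.0], 0.79, array([ 0.5649, -0.3324,  0.06  ])), ([288.4, 300.2], 0.74, array([0.7101, 0.0566, 0.06  ])), ([287.5, 182.8], 0.67, array([ 0.5355, -0.1969,  0.06  ]))]
[([226.1, 124.6, 40.7, 45.5], 0.82), ([265.7, 146.7, 41.7, 50.3], 0.76)]
top [ 0.507 -0.053  1.097] [([351.6, 249.8], 0.71, array([ 0.5273, -0.2117,  0.141 ]))]
[([346.7, 245.9], 0.67, array([ 0.5379, -0.2144,  0.06  ]))]
[([323.7, 225.8, 37.8, 44.5], 0.96)]
```

View pics/wrist2.png

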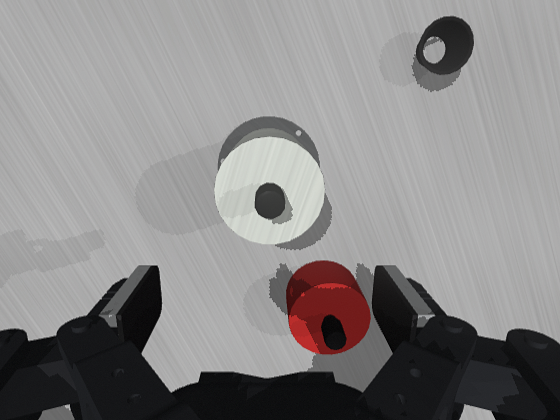

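Wrist view: the cap's top disc is at (270,190) with its knob at (270,201). The red decoy is at (330,310), outside the finger path. The knob is at about (0.532,-0.2105), so I descend.

Run:
```python
from h import *
cmd([.532,-.2105,.122])
```

```text
cmd [0.022 0.009 0.509] [0. 0. 0.]
```

apply_moves:
  rows:
    - [0.01,0.008,0.15,0,0,0]
    - [0.01,0.008,0.3,0,0,0]
    - [0.01,0.008,0.42,0,0,0]
    - [0.01,0.008,0.505,0,0,0]
    - [0.01,0.008,0.505,0,0,0]

```text
clock: 3.58
tcp_pos: [0.5294, -0.2124, 0.1215]
orientation: [-2.64, -1.698, 0.003]
contact_force: [0.1, 0.8, 0.3]
grip_width: 0.0855
gripper_force: 0.0
```

apply_moves:
  rows:
    - [0,0,0,0,0,0]
    - [0,0,0,0,0,0]
    - [0,0,0,0,0,0]
    - [0,0,0,0,0,0]
    - [0,0,0,0,0,0]
  claw: 0
  newtons: 50

```text
clock: 4.2
tcp_pos: [0.5312, -0.2129, 0.1238]
orientation: [2.641, 1.699, 0.001]
contact_force: [0.3, -0.3, 5.8]
grip_width: 0.0205
gripper_force: 48.9
```

apply_moves:
  rows:
    - [0,0,0,0,0,0]
    - [0,0,0,0,0,0]
    - [0,0,-0.02,0,0,0]
    - [0,0,-0.04,0,0,0]
    - [0,0,-0.06,0,0,0]

```text
clock: 4.82
tcp_pos: [0.5304, -0.2127, 0.1382]
orientation: [-2.642, -1.699, 0.0]
contact_force: [0.3, -0.7, -1.1]
grip_width: 0.0206
gripper_force: 48.9
```

apply_moves:
  rows:
    - [0,0,-0.06,0,0,0]
    - [0,0,-0.14,0,0,0]
    - [0,0,-0.22,0,0,0]
    - [0,0,-0.3,0,0,0]
    - [0,0,-0.34,0,0,0]

```text
clock: 5.45
tcp_pos: [0.5313, -0.2129, 0.225]
orientation: [2.641, 1.698, 0.002]
contact_force: [-0.6, 0.0, -1.5]
grip_width: 0.0205
gripper_force: 49.0
```

Run:
```python
from h import *
p,q=tool();print(p)
f=r.grab_frame("scene");save(f,"scene3.png")
for t in ["cap","spool","spool_grip","canister","cap_knob"]:
  for n in ["scene"]:
    print(t,[(np.round(x["point"]),round(x["conf"],2),atz(f,x["point"],dict(spool_grip=.095,canister=0).get(t,.008)).round(3)) for x in r.landmark_of(f,t)[:3]])
cmd([.52,-.04,p[2]])
```

```text
[ 0.53131881 -0.21288689  0.22503086]
cap [(array([283., 146.]), 0.76, array([ 0.441, -0.353,  0.008])), (array([245., 159.]), 0.63, array([ 0.544, -0.371,  0.008]))]
spool [(array([286., 196.]), 0.88, array([ 0.534, -0.208,  0.008]))]
spool_grip [(array([285., 168.]), 0.62, array([ 0.533, -0.21 ,  0.095]))]
canister [(array([289., 198.]), 0.98, array([ 0.528, -0.205,  0.   ]))]
cap_knob [(array([244., 132.]), 0.63, array([ 0.491, -0.461,  0.008]))]
cmd [ 0.612 -0.323 -0.011] [0. 0. 0.]
```

View pics/scene3.png

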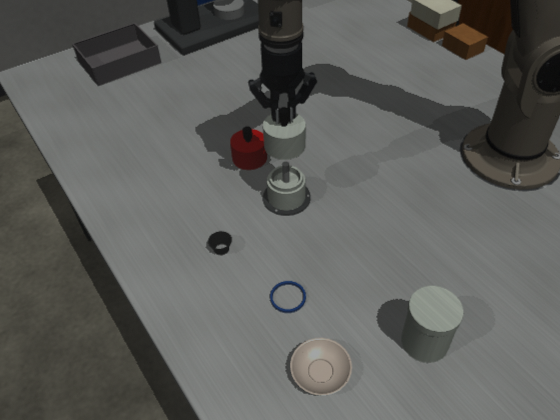

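The cap hangs level in the gripper at (285,135). The spool's spindle shows at (286,172) above the open canister, so I carry the cap across to y≈-0.04.

apply_moves:
  rows:
    - [0.15,-0.08,0,0,0,0]
    - [0.3,-0.16,0,0,0,0]
    - [0.45,-0.24,0,0,0,0]
    - [0.6,-0.32,0,0,0,0]
    - [0.61,-0.323,0,0,0,0]

```text
clock: 6.38
tcp_pos: [0.5199, -0.0364, 0.2227]
orientation: [-2.635, -1.707, -0.0]
contact_force: [-0.1, 0.1, -1.3]
grip_width: 0.0209
gripper_force: 49.1
```

apply_moves:
  rows:
    - [0,0,0.15,0,0,0]
    - [0,0,0.3,0,0,0]
    - [0,0,0.44,0,0,0]
    - [0,0,0.54,0,0,0]
    - [0,0,0.58,0,0,0]

```text
clock: 7.0
tcp_pos: [0.5192, -0.0414, 0.0762]
orientation: [-2.642, -1.697, 0.005]
contact_force: [0.7, -0.6, -1.0]
grip_width: 0.0205
gripper_force: 49.1
```

apply_moves:
  rows:
    - [0,0,0,0,0,0]

```text
clock: 7.12
tcp_pos: [0.5202, -0.041, 0.0776]
orientation: [-2.642, -1.699, 0.002]
contact_force: [0.6, -0.4, -1.0]
grip_width: 0.0207
gripper_force: 49.1
```

apply_moves:
  rows:
    - [0,0,0.015,0,0,0]
    - [0,0,0.03,0,0,0]
    - [0,0,0.04,0,0,0]
    - [0,0,0.047,0,0,0]
    - [0,0,0.047,0,0,0]

```text
clock: 7.75
tcp_pos: [0.5204, -0.0405, 0.0662]
orientation: [-2.642, -1.7, 0.0]
contact_force: [-0.1, -0.9, -1.3]
grip_width: 0.0205
gripper_force: 49.1
```

apply_moves:
  rows:
    - [0,0,0.006,0,0,0]
    - [0,0,0.01,0,0,0]
    - [0,0,0.01,0,0,0]

```text
clock: 8.12
tcp_pos: [0.5205, -0.0405, 0.0638]
orientation: [2.642, 1.699, 0.0]
contact_force: [-0.8, 0.7, -0.3]
grip_width: 0.0207
gripper_force: 49.1
```

apply_moves:
  rows:
    - [0,0,0.004,0,0,0]
    - [0,0,0.006,0,0,0]
    - [0,0,0.006,0,0,0]

```text
clock: 8.5
tcp_pos: [0.5206, -0.0405, 0.0637]
orientation: [2.642, 1.699, -0.0]
contact_force: [-5.6, -0.7, 15.1]
grip_width: 0.0205
gripper_force: 50.8
```

apply_moves:
  rows:
    - [0,0,-0.005,0,0,0]
    - [0,0,-0.005,0,0,0]

```text
clock: 8.75
tcp_pos: [0.5207, -0.0405, 0.0638]
orientation: [2.642, 1.699, 0.001]
contact_force: [-1.1, -0.7, 3.4]
grip_width: 0.0207
gripper_force: 49.6
```

apply_moves:
  rows:
    - [0,0,0,0,0,0]
    - [0,0,0,0,0,0]
    - [0,0,0,0,0,0]
    - [0,0,0,0,0,0]
    - [0,0,0,0,0,0]
  claw: 1

```text
clock: 9.38
tcp_pos: [0.5204, -0.0405, 0.0635]
orientation: [-2.642, -1.699, 0.0]
contact_force: [0.1, -0.6, -0.2]
grip_width: 0.0855
gripper_force: 0.0
```

apply_moves:
  rows:
    - [0,0,-0.1,0,0,0]
    - [0,0,-0.25,0,0,0]
    - [0,0,-0.45,0,0,0]
    - [0,0,-0.6,0,0,0]
    - [0,0,-0.6,0,0,0]

```text
clock: 10.0
tcp_pos: [0.5224, -0.0404, 0.2167]
orientation: [2.639, 1.697, 0.008]
contact_force: [1.0, -0.7, -0.9]
grip_width: 0.0853
gripper_force: 0.0
```

Run:
```python
from h import *
p,q=tool()
L=[]
for n in ["scene","top"]:
    f=r.grab_frame(n);save(f,n+"4.png")
    for t in ["spool_grip","canister","spool","cap"]:
        xs=r.landmark_of(f,t)[:2]
        print(n,t,[(np.round(x["point"]),round(x["conf"],2),atz(f,x["point"],dict(spool_grip=.095,spool=.008).get(t,0)).round(4)) for x in xs])
cmd([.531,-.2115,.22])
```

```text
scene spool_grip [(array([283., 169.]), 0.53, array([ 0.5389, -0.2096,  0.095 ]))]
scene canister [(array([288., 194.]), 0.91, array([ 0.5231, -0.2143,  0.    ]))]
scene spool [(array([284., 195.]), 0.75, array([ 0.5361, -0.2104,  0.008 ]))]
scene cap [(array([247., 158.]), 0.95, array([ 0.5345, -0.3761, -0.    ])), (array([337., 245.]), 0.91, array([ 0.5237, -0.0298, -0.    ]))]
top spool_grip [(array([351., 251.]), 0.9, array([ 0.5252, -0.2184,  0.095 ]))]
top canister [(array([342., 247.]), 0.83, array([ 0.5382, -0.2125,  0.    ]))]
top spool [(array([342., 249.]), 0.55, array([ 0.5316, -0.2102,  0.008 ]))]
top cap [(array([410., 251.]), 0.58, array([ 0.5262, -0.3733,  0.    ]))]
cmd [-0.605  0.323 -0.028] [0. 0. 0.]
```

View pics/scene4.png

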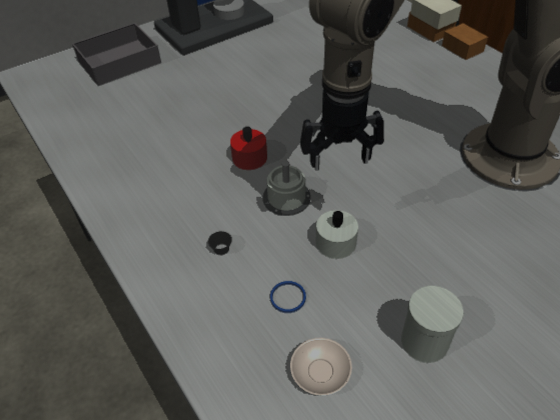

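The cap stands upright on the worktop at (337,233), clear of the canister at (287,190). Now I move back over the spool.

apply_moves:
  rows:
    - [-0.15,0.08,-0.01,0,0,0]
    - [-0.3,0.16,-0.02,0,0,0]
    - [-0.45,0.24,-0.02,0,0,0]
    - [-0.6,0.32,-0.02,0,0,0]
    - [-0.605,0.323,-0.02,0,0,0]

```text
clock: 11.12
tcp_pos: [0.5304, -0.2159, 0.218]
orientation: [2.647, 1.691, -0.002]
contact_force: [0.1, -0.2, 0.1]
grip_width: 0.0852
gripper_force: 0.0
```

Run:
```python
from h import *
p,q=tool()
for i in range(2):
    f=r.grab_frame("wrist")
    for t in ["spool_grip","canister","spool"]:
        xs=r.landmark_of(f,t)[:2]
        print(t,[(np.round(x["point"]),round(x["conf"],2),atz(f,x["point"],dict(spool_grip=.095,spool=.008).get(t,0)).round(4)) for x in xs])
save(f,"wrist5.png")
cmd([.531,-.2115,.08])
```

```text
spool_grip [(array([267., 188.]), 0.85, array([ 0.5343, -0.2074,  0.095 ]))]
canister []
spool [(array([266., 170.]), 0.57, array([ 0.533 , -0.2094,  0.008 ]))]
spool_grip [(array([265., 199.]), 0.58, array([ 0.5303, -0.2087,  0.095 ]))]
canister []
spool [(array([267., 178.]), 0.94, array([ 0.5311, -0.2108,  0.008 ]))]
cmd [-0.004  0.     0.555] [0. 0. 0.]
```

View pics/wrist5.png

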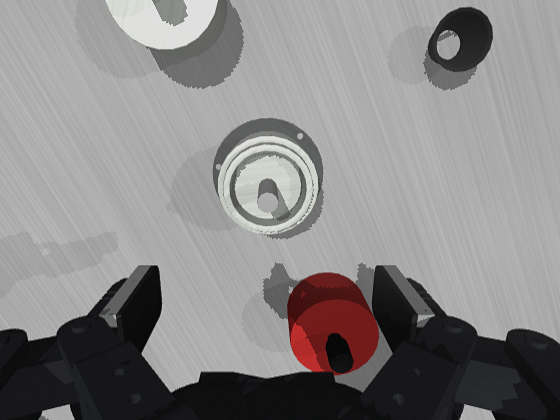

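Wrist view: the spindle end is at (267,201), inside the mouth ring centred on (267,187). It is nearly under the tool, so I go straight down.

apply_moves:
  rows:
    - [0,0,0.15,0,0,0]
    - [0,0,0.3,0,0,0]
    - [0,0,0.43,0,0,0]
    - [0,0,0.53,0,0,0]
    - [0,0,0.557,0,0,0]

```text
clock: 12.15
tcp_pos: [0.5303, -0.2108, 0.0779]
orientation: [-2.64, -1.699, 0.003]
contact_force: [1.1, -0.5, 0.4]
grip_width: 0.0851
gripper_force: 0.0
```

apply_moves:
  rows:
    - [0,0,0,0,0,0]
    - [0,0,0,0,0,0]
    - [0,0,0,0,0,0]
    - [0,0,0,0,0,0]
    - [0,0,0,0,0,0]
  claw: 0
  newtons: 70

```text
clock: 12.78
tcp_pos: [0.5316, -0.2118, 0.0802]
orientation: [2.641, 1.699, 0.001]
contact_force: [-1.7, 0.3, 6.5]
grip_width: 0.014
gripper_force: 68.2
```

apply_moves:
  rows:
    - [0,0,0,0,0,0]
    - [0,0,0,0,0,0]
    - [0,0,-0.02,0,0,0]
    - [0,0,-0.04,0,0,0]
    - [0,0,-0.06,0,0,0]

```text
clock: 13.4
tcp_pos: [0.5311, -0.2116, 0.0946]
orientation: [-2.642, -1.699, 0.0]
contact_force: [0.3, -0.2, -1.1]
grip_width: 0.0138
gripper_force: 68.2
```

Run:
```python
from h import *
print(tool()[0])
f=r.grab_frame("scene");save(f,"scene6.png")
print(r.landmark_of(f,"spool"),r.get_obs()["joints"])
```

```text
[ 0.53111139 -0.21160455  0.09456275]
[{'point': [284.8, 190.7], 'conf': 0.84}, {'point': [289.3, 298.9], 'conf': 0.41}] [ 0.51679521  0.49495629 -0.31677703  1.90301096  0.21315305  0.77500927
 -0.34501492]
```

The grip is firm: the width is 14 mm on the spindle and the force 68 N. Next I lift it out, then tilt it about the tool x axis toward the base, where joint 6 has room.

apply_moves:
  rows:
    - [0,0,-0.08,0,0,0]
    - [0,0,-0.17,0,0,0]
    - [0,0,-0.26,0,0,0]
    - [0,0,-0.35,0,0,0]
    - [0,0,-0.44,0,0,0]

```text
clock: 14.12
tcp_pos: [0.5309, -0.2115, 0.2049]
orientation: [-2.642, -1.699, 0.0]
contact_force: [0.2, -0.3, -1.0]
grip_width: 0.0142
gripper_force: 68.3
```

apply_moves:
  rows:
    - [0,0,-0.1,0,0,0]
    - [0,0,-0.22,0,0,0]
    - [0,0,-0.34,0,0,0]
    - [0,0,-0.46,0,0,0]
    - [0,0,-0.52,0,0,0]

```text
clock: 14.75
tcp_pos: [0.5316, -0.2117, 0.3358]
orientation: [2.641, 1.699, 0.002]
contact_force: [-0.1, -0.2, -1.3]
grip_width: 0.014
gripper_force: 68.4
```

apply_moves:
  rows:
    - [0,0,0,0.06,0,0]
    - [0,0,0,0.12,0,0]
    - [0,0,0,0.18,0,0]
    - [0,0,0,0.24,0,0]
    - [0,0,0,0.3,0,0]

```text
clock: 15.38
tcp_pos: [0.5311, -0.2117, 0.3336]
orientation: [-2.288, -1.471, 0.356]
contact_force: [0.3, -0.1, -1.1]
grip_width: 0.0138
gripper_force: 68.5
```

Run:
```python
from h import *
o=r.get_obs();print(o["joints"],o["tcp_pos"],o["grip_width"],np.degrees(np.arccos(-tool()[1].as_matrix()[2,2])))
```

```text
[ 0.50980548  0.53376801 -0.32689776  1.3297506   0.05610989  1.76674634
 -0.24288161] [ 0.53111906 -0.21166724  0.3335545 ] 0.013791205732033815 27.21947377475865
```

apply_moves:
  rows:
    - [0,0.04,0.07,0,0,0]
    - [0,0.075,0.15,0.04,0,0]
    - [0,0.11,0.22,0.08,0,0]
    - [0,0.146,0.285,0.12,0,0]
    - [0,0.146,0.285,0.16,0,0]

```text
clock: 16.0
tcp_pos: [0.53, -0.2114, 0.2514]
orientation: [-2.088, -1.343, 0.511]
contact_force: [0.1, -0.1, -1.8]
grip_width: 0.014
gripper_force: 68.6
```

apply_moves:
  rows:
    - [0,0,0,0,0,0]
    - [0,0,0,0,0,0]
    - [0,0,0,0,0,0]
    - [0,0,0,0,0,0]

```text
clock: 16.5
tcp_pos: [0.5314, -0.2117, 0.2549]
orientation: [-2.093, -1.346, 0.507]
contact_force: [-0.2, 0.5, -1.0]
grip_width: 0.0137
gripper_force: 68.7
```

Run:
```python
from h import *
o=r.get_obs();print(o["joints"],np.abs(o["qvel"]).max(),o["tcp_pos"],o["grip_width"],o["gripper_force"],np.degrees(np.arccos(-tool()[1].as_matrix()[2,2])))
f=r.grab_frame("scene");save(f,"scene7.png")
print([(x["point"],x["conf"]) for t in("spool","spool_grip") for x in r.landmark_of(f,t)])
```

```text
[ 0.4864773   0.7333384  -0.30364352  1.26635813  0.04300921  1.8737971
 -0.24675903] 0.0057722514935233775 [ 0.53135011 -0.2116687   0.25488073] 0.013711225769393572 68.66216897964478 41.298639802482086
[([306.7, 125.6], 0.68), ([275.3, 106.4], 0.79)]
```

View pics/scene7.png

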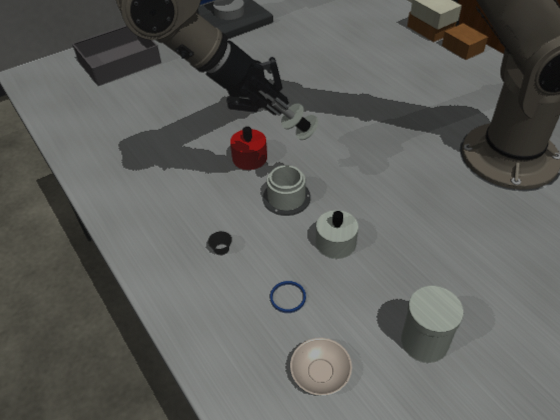

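The spool is held about 41° over, with its foot at (307,126) and about 0.20 m up, clear of everything. The cap still stands at (337,233) and the bystanders haven't moved, so I hand in.

```bash
python3 -c "
from bench import r
print(r.hand_in())"
```

```text
the job is handed in; nothing more can be done
None
```

I handed the job in: the cap stands upright on the worktop clear of the canister, and the gripper holds the spool steady about 41° over with its foot about 0.20 m up. The bystanders look unmoved; `hand_in()` returned no verdict.

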